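# Scoop weld nuts into the kit tin

### The job

Pick up the aluminium scoop by its handle, scoop the three steel hex nuts out of their blue tray and tip them into the red tin, using the scoop and not the fingers to move the nuts. Then set the scoop down upright on the bench where it stood and let go of it. The tray of brass bushes, the hammer and the square red magnet are not part of the job.

Things in the scene. Friction and masses are not known exactly. Their poses are not given: they have to be found in the camera images.
- scoop_grip (a point): centre of the loose scoop's black grip bar, 85 mm above its underside; +x from open mouth to back, z up as it stands. Bar 14 mm wide (y), 20 high, from x -40 to +59 mm, held by a post behind the pan, free above it. Pan 96 mm wide (y), thin lip at x -70 z -85 mm, back wall at x +45, sides 40 high, starting 28 behind the lip; its floor rises 8 degrees from lip to back. Aluminium, 200 g
- tray: blue open tray with the nuts, fixed: 280 mm (x) by 124 (y), 42 high, walls and floor 4 thick. Origin: centre of its underside. Its -x end (nearer the robot) slopes up inside at 40 degrees, from the floor at x -92 to the rim at x -136 mm. The nuts lie just before this slope: the scoop fits in behind them, mouth to -x, and pushes them against it. A like tray holds brass bushes
- tin: red square open tin, fixed to the bench, to receive the nuts: 170 x 170 mm, 60 mm high, walls and floor 4 mm thick. Origin at the centre of its underside on the bench
- nut1: one of three like loose hexagonal steel nuts with a dark hole: 34 mm over corners, 16 thick, bevelled, 60 g, slippery (friction 0.3). Origin at its centre, z its axis. It starts flat on the tray's floor, centre at x -80 to -25 mm and y -35 to 35 mm from the tray's origin
- nut2: one of three like loose hexagonal steel nuts with a dark hole: 34 mm over corners, 16 thick, bevelled, 60 g, slippery (friction 0.3). Origin at its centre, z its axis. It starts flat on the tray's floor, centre at x -80 to -25 mm and y -35 to 35 mm from the tray's origin
- nut3: one of three like loose hexagonal steel nuts with a dark hole: 34 mm over corners, 16 thick, bevelled, 60 g, slippery (friction 0.3). Origin at its centre, z its axis. It starts flat on the tray's floor, centre at x -80 to -25 mm and y -35 to 35 mm from the tray's origin
There are look-alikes about, which are no part of the job. What is meant by the part that bears scoop_grip is not green, and is the larger of those in its own colour.

How it is judged (in metres and radians):
On the way, in this order (a step that is already met when the one before it is completed fails the run):
1. at least one steel nut rides in the scoop, above the tray (((distance between nut1 and scoop_grip below 0.11 m and height (world z) of nut1 above 0.065 m and z of nut1 in the frame of scoop_grip below -0.02 m) or (distance between nut2 and scoop_grip below 0.11 m and height (world z) of nut2 above 0.065 m and z of nut2 in the frame of scoop_grip below -0.02 m) or (distance between nut3 and scoop_grip below 0.11 m and height (world z) of nut3 above 0.065 m and z of nut3 in the frame of scoop_grip below -0.02 m))), for 0.2 s.
2. all three steel nuts are in the red tin (x of nut1 in the frame of tin between -0.08 and 0.08 m and y of nut1 in the frame of tin between -0.08 and 0.08 m and x of nut2 in the frame of tin between -0.08 and 0.08 m and y of nut2 in the frame of tin between -0.08 and 0.08 m and x of nut3 in the frame of tin between -0.08 and 0.08 m and y of nut3 in the frame of tin between -0.08 and 0.08 m and z of nut1 in the frame of tin between 0 and 0.06 m and z of nut2 in the frame of tin between 0 and 0.06 m and z of nut3 in the frame of tin between 0 and 0.06 m), for 0.2 s.
At the end, for the whole second after the job is handed in: all three steel nuts lie at rest inside the red tin (below its rim), and the scoop stands upright (within 10 degrees) on the bench, its grip point within 60 mm of where it was at the start (all of step 2 and distance of scoop_grip from where it was at the start of the episode below 0.06 m and angle between scoop_grip's own z axis and vertical below 0.17 rad and linear speed of each of nut1, nut2, nut3 below 0.03 m/s); the robot touches nothing.
It fails at once if a nut is squeezed or pushed hard (over 8 N) with the fingers (contact force between the fingers and nut1 above 8 N or contact force between the fingers and nut2 above 8 N or contact force between the fingers and nut3 above 8 N).
It also fails if it takes over 59 s, if anything falls off the work surface, if the arm or the gripper's body presses on something with over 40 N, if the wrist force passes 120 N, or if a joint passes its speed limit or range.

### The arm

A 6-joint arm with a two-finger parallel gripper is mounted at the origin on the work surface. World frame = base frame: x ahead of the robot, y to its left, z up, the work surface at z = 0. Lengths are in m, angles in degrees, forces in N, time in s.
With the tool pointing down it reaches from about 0.4 to 0.825 m from the base axis. Payload 7 kg.
Tool frame: the origin (TCP) lies on the centre line of the jaws, within the pads' length; the fingertips stand 19 mm ahead of it and the grasp point (between the pads) is the TCP; z points along the fingers, y is the line along which they close (so a half turn about z gives the same grasp; the last joint's range is limited). The gripper opens to 88 mm and grips with 3 to 60 N. Pads are 19 mm wide; open, the fingers measure 130 mm over their backs; the gripper's body (78 mm by 193 mm) begins 47 mm behind the grasp point.
Start: joints at [90.132, 20.546, 0.682, 0, -70.136, -16.507], TCP at [0.19, 0.648, 0.246] pointing down, gripper open.
Joint ranges: [-176.03, 176.03], [-82.01, 121.73], [-58.28, 71.71], [-173.87, 95.51], [-174.79, -0.11], [-173.66, 173.66]. Speed limits (degrees/s): [136.94, 136.94, 172.46, 180, 180, 180].

### API

Orientations are given as [roll, pitch, yaw] about the fixed x, y, z axes, in that order (R = Rz(yaw) Ry(pitch) Rx(roll)).
In Python, from plant import get_state, capture, close_job gives the robot as it stands.
- The arm moves only by the tool apply_moves, never from a script. Its argument "targets" is a list of rows, each a list of 7 numbers: the opening, from 0 (shut) to 1 (fully open), then the shift along the tool's x, y, z normalised to -1 to 1, where 1 is 1000 mm, then the turn, a rotation vector about the tool's x, y, z normalised to -1 to 1, where 1 is 90 degrees. In form: [[claw, tx, ty, tz, ax, ay, az], ...]. A call has 1 to 20 rows; each row shifts and turns the commanded pose from where the row before left it, along the tool's axes as they then stand; what a row does not reach is not made up. A row lasts 1/12 s, in which the tool goes at most 41.7 mm and 7.16 degrees, less where a joint would pass 70% of its speed; a pose out of reach is approached as far as the arm can. A call with a number of a shift or a turn outside -1 to 1 is refused whole. A call with a gripper value outside its range is refused whole. The fingers move at their own pace and stop on an object; "newtons" is the grip in N (left out, the last holds). Time passes only in rows, so rows that do not move let the fingers close. It gives the time, the measured TCP pose, the force, the opening and the grip force at its end, in the units of the state.
- get_state(): the state, without advancing time (a new reading comes with each control period).
- capture(name): name is "scene" or "top" or "wrist"; returns a dict with "frame" (420x560x3 uint8, red, green, blue), "range_z" (420x560 float32, m along the optical axis (not along the pixel's ray), 0 where there is no reading), "camera_matrix" (3x3 intrinsics, pixels), "T" (4x4, takes a point from camera to world coordinates). Camera axes: x right, y down, z forward; pixel columns grow to the right and rows downward; lengths in m; the calibration is good to about 2 mm. A picture is of the moment at which its call begins.
- close_job(): hands the job in; it is judged then, once.
The state is a dict: "time_s": time; "joints": joint angles; "qd": joint speeds; "joint_torque": joint torques, N m; "tcp_pos": TCP position; "eef_rot": TCP orientation; "contact_force": force on the tool from outside, world axes, zero at the start; "moment": the same for the moment, N m; "gripper_width": finger opening in m; "gripper_force": force on a finger pad.
Only numpy, scipy, OpenCV 4.12 (cv2) and the standard library are available. Lean on these libraries where they do the work, as an engineer would, in place of code of your own. Each camera call takes 0.05 s, during which the arm holds its last target. There are 200 camera calls.

## Working session

There is one attempt and no reset: what is moved stays moved. The work goes in short steps, Python scripts to look and compute and a tool call to move; the robot and the scene stay as the last step left them, time stands still between calls to the robot, and variables do not carry over. Pictures are saved under pics/ and viewed, at most 12 in all, crops included, and the job is handed in when it is done.

Besides the shell and the picture viewer there is one more tool, called after ">>>" as name([rows], argument=value, ...), one row to a line, values as JSON. apply_moves: Moves the arm, as the interface text tells. Scaled input: -1 to 1 covers 1000 mm each way for a shift and 90 degrees each way for a turn. Its arguments: {"type":"object","properties":{"targets":{"type":"array","items":{"type":"array","items":{"type":"number"}}},"newtons":{"type":"number"}},"required":["targets"]}

```bash
mkdir -p pics; ls; cat > h.py <<'E'
import numpy as np,cv2
from plant import get_state,capture,close_job
def snap(cam,name):
    c=capture(cam); cv2.imwrite('pics/'+name+'.png',c['frame'][:,:,::-1]); np.savez('pics/'+name+'.npz',**c); return c
def pts(c):
    z=c['range_z'];K=c['camera_matrix'];v,u=np.mgrid[:z.shape[0],:z.shape[1]]
    p=np.stack([(u-K[0,2])/K[0,0]*z,(v-K[1,2])/K[1,1]*z,z],-1)
    return p@c['T'][:3,:3].T+c['T'][:3,3]
E
python3 - <<'E'
from h import *
print(get_state())
for n in('top','scene'):
    c=snap(n,n+'0'); print(c['T'].round(3).tolist(),c['camera_matrix'].tolist())
E
```

```text
pics
{'time_s': 0.0, 'joints': array([ 9.01318096e+01,  2.05915685e+01,  6.33977475e-01, -2.04671821e-02,
       -7.01353153e+01, -1.65045691e+01]), 'qd': array([-0.01727659, -0.24208702,  0.0379676 ,  0.03569066, -0.04283835,
       -0.07464785]), 'joint_torque': array([ 8.34954608e-05, -5.82722247e+01,  2.93058103e+01,  6.99725792e+00,
        6.95596682e-03, -1.44915562e-04]), 'tcp_pos': array([0.19019103, 0.64717748, 0.24462161]), 'eef_rot': array([ 1.79905455e+02, -7.94886905e-03, -1.63797233e+01]), 'contact_force': array([-0.37116231, -0.44354811,  0.36595085]), 'moment': array([0.05869518, 0.05227511, 0.02575282]), 'gripper_force': 0.0, 'gripper_width': 0.08752791403229408}
[[-0.027, -0.994, 0.104, 0.378], [-1.0, 0.027, -0.002, -0.068], [-0.001, -0.104, -0.995, 1.207], [0.0, 0.0, 0.0, 1.0]] [[522.2865585667256, 0.0, 277.9600017771161], [0.0, 522.2865585667256, 216.95228961598679], [0.0, 0.0, 1.0]]
[[0.612, 0.442, -0.656, 1.323], [0.791, -0.359, 0.495, -0.678], [-0.016, -0.822, -0.569, 0.782], [0.0, 0.0, 0.0, 1.0]] [[441.49308495837425, 0.0, 276.1767504847191], [0.0, 441.49308495837425, 207.8548649295524], [0.0, 0.0, 1.0]]
```

View pics/top0.png

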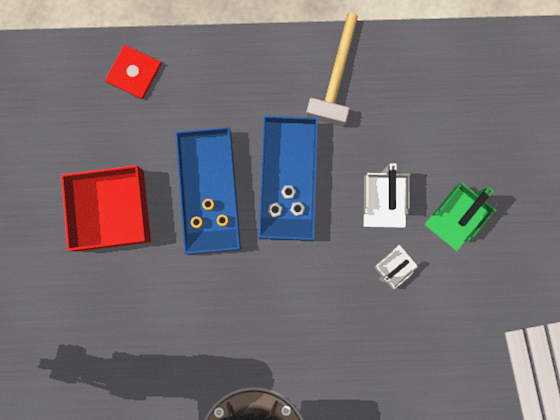

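View pics/scene0.png

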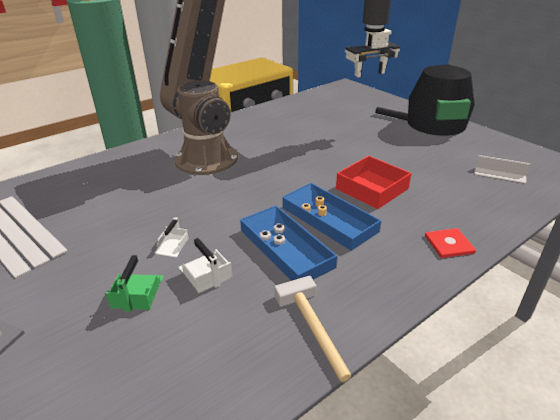

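Top view: the candidates for the scoop are the large aluminium one (388,195), a small aluminium one (397,267) and a green one (462,215). The description (not green, larger of its colour) fits (388,195). The nut tray is at (288,178) with steel nuts at (275,209), (288,191) and (298,208). The tray at (208,190) holds the brass bushes. The tin is at (104,208) and the magnet at (133,72).

```bash
cat > m.py <<'E'
from h import *
c=dict(np.load('pics/top0.npz')); f=c['frame']; P=pts(c)
hsv=cv2.cvtColor(f,cv2.COLOR_RGB2HSV)
def ray(u,v,z):
    K=c['camera_matrix'];d=c['T'][:3,:3]@np.array([(u-K[0,2])/K[0,0],(v-K[1,2])/K[1,1],1]);o=c['T'][:3,3]
    return o+d*(z-o[2])/d[2]
def comps(m,lo,z,lab):
    cs,_=cv2.findContours(m.astype(np.uint8),cv2.RETR_EXTERNAL,cv2.CHAIN_APPROX_NONE)
    for k in cs:
        if cv2.contourArea(k)<lo: continue
        w=np.array([ray(u,v,z)[:2] for u,v in k[:,0]],np.float32)
        r=cv2.minAreaRect(w); print(lab,cv2.boundingRect(k),np.round(r[0],4),np.round(r[1],4),round(r[2],1), np.round(cv2.boxPoints(r),3).tolist())
H,S,V=hsv[...,0],hsv[...,1],hsv[...,2]
high=lambda a,b:(P[...,2]>a)&(P[...,2]<b)
blue=(H>95)&(H<125)&(S>130)
red=((H<8)|(H>172))&(S>130)
comps(blue&high(.034,.05),50,.042,'trayrim'); comps(red&high(.05,.07),50,.06,'tinrim')
reg=np.zeros(H.shape,bool); reg[150:240,355:420]=1
comps(reg&(V<70)&high(.07,.12),20,.095,'bar')
comps(reg&(S<40)&(V>130),50,.02,'pan')
reg[:]=0; reg[175:225,262:312]=1
comps(reg&(S<70)&(V>120)&high(.012,.04),10,.02,'nut')
b=P[reg&(S<70)&(V>120)]; print('nut z',np.percentile(b[:,2],[5,50,95]))
r=np.zeros(H.shape,bool); r[150:240,355:420]=1
b=P[r&(V<70)&high(.07,.12)]; print('bar z',np.percentile(b[:,2],[5,50,95]), b.min(0),b.max(0))
a=cv2.resize(f[150:300,350:510],None,fx=4,fy=4,interpolation=cv2.INTER_CUBIC)
cv2.imwrite('pics/crop.png',a[:,:,::-1])
E
python3 m.py
```

```text
trayrim (175, 127, 64, 127) [0.5681 0.0891] [0.2787 0.1232] 3.7 [[0.42500001192092896, 0.1420000046491623], [0.43299999833106995, 0.01899999938905239], [0.7110000252723694, 0.03700000047683716], [0.703000009059906, 0.1599999964237213]]
trayrim (259, 116, 58, 124) [ 0.592  -0.0948] [0.1225 0.2791] 86.2 [[0.4490000009536743, -0.1469999998807907], [0.7269999980926514, -0.16500000655651093], [0.7350000143051147, -0.0430000014603138], [0.4569999873638153, -0.024000000208616257]]
tinrim (61, 165, 84, 85) [0.5315 0.3175] [0.1703 0.173 ] 5.7 [[0.43799999356269836, 0.39500001072883606], [0.45500001311302185, 0.22300000488758087], [0.625, 0.23999999463558197], [0.6079999804496765, 0.41200000047683716]]
bar (389, 169, 7, 40) [ 0.5499 -0.3171] [0.013  0.0851] 87.2 [[0.5070000290870667, -0.32100000977516174], [0.5920000076293945, -0.32600000500679016], [0.5929999947547913, -0.31299999356269836], [0.5080000162124634, -0.30799999833106995]]
pan (363, 166, 47, 62) [ 0.5435 -0.3199] [0.1047 0.1416] 86.0 [[0.4690000116825104, -0.367000013589859], [0.6100000143051147, -0.37700000405311584], [0.61799997
[... 248 characters left out ...]
 -0.0989999994635582], [0.5090000033378601, -0.09799999743700027]]
nut (268, 202, 14, 14) [ 0.5208 -0.0633] [0.0292 0.0276] 43.2 [[0.5009999871253967, -0.06300000101327896], [0.5199999809265137, -0.08299999684095383], [0.5410000085830688, -0.06300000101327896], [0.5220000147819519, -0.0430000014603138]]
nut (281, 185, 14, 13) [ 0.5622 -0.0937] [0.0299 0.0279] 88.4 [[0.5479999780654907, -0.1080000028014183], [0.5759999752044678, -0.10899999737739563], [0.5770000219345093, -0.07900000363588333], [0.5490000247955322, -0.07800000160932541]]
nut z [0.00379955 0.01873428 0.02368992]
bar z [0.09106499 0.09466645 0.09873839] [ 0.50752632 -0.32593105  0.08799323] [ 0.59200592 -0.30929485  0.10025306]
```

View pics/crop.png

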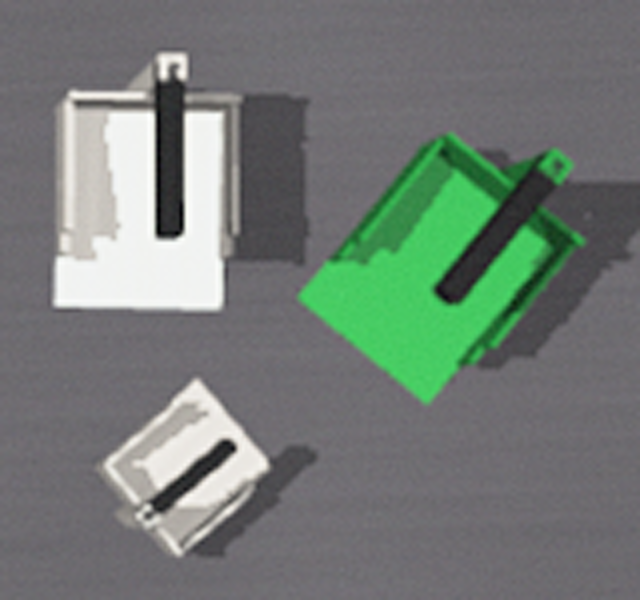

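The crop confirms it: the large aluminium scoop (upper left, bar centre about (170,150) in the crop) is larger than the small one at (185,470), and the third is green. I'm moving over it.

>>> apply_moves([
  [1, 0, 0, 0, 0, 0, -0.0717],
  [1, 0, 0, 0, 0, 0, -0.0717],
  [1, 0.0276, 0.0248, 0, 0, 0, 0],
  [1, 0.0276, 0.0248, 0, 0, 0, 0],
  [1, 0.0276, 0.0248, 0, 0, 0, 0],
  [1, 0.0276, 0.0248, 0, 0, 0, 0],
  [1, 0.0276, 0.0248, 0, 0, 0, 0],
  [1, 0.0276, 0.0248, 0, 0, 0, 0],
  [1, 0.0276, 0.0248, 0, 0, 0, 0],
  [1, 0.0276, 0.0248, 0, 0, 0, 0],
  [1, 0.0276, 0.0248, 0, 0, 0, 0],
  [1, 0.0276, 0.0248, 0, 0, 0, 0],
  [1, 0.0276, 0.0248, 0, 0, 0, 0],
  [1, 0.0276, 0.0248, 0, 0, 0, 0],
  [1, 0.0276, 0.0248, 0, 0, 0, 0],
  [1, 0.0276, 0.0248, 0, 0, 0, 0],
  [1, 0.0276, 0.0248, 0, 0, 0, 0],
], newtons=40)

```text
time_s: 1.52
tcp_pos: [0.5819, 0.2496, 0.2453]
eef_rot: [180.0, 0.0, -3.5]
contact_force: [0.6, 1.1, 0.7]
gripper_width: 0.0877
gripper_force: 0.0
```

>>> apply_moves([
  [1, 0, 0.0379, 0, 0, 0, 0],
  [1, 0, 0.0379, 0, 0, 0, 0],
  [1, 0, 0.0379, 0, 0, 0, 0],
  [1, 0, 0.0379, 0, 0, 0, 0],
  [1, 0, 0.0379, 0, 0, 0, 0],
  [1, 0, 0.0379, 0, 0, 0, 0],
  [1, 0, 0.0379, 0, 0, 0, 0],
  [1, 0, 0.0379, 0, 0, 0, 0],
  [1, 0, 0.0379, 0, 0, 0, 0],
  [1, 0, 0.0379, 0, 0, 0, 0],
  [1, 0, 0.0379, 0, 0, 0, 0],
  [1, 0, 0.0379, 0, 0, 0, 0],
  [1, 0, 0.0379, 0, 0, 0, 0],
  [1, 0, 0.0379, 0, 0, 0, 0],
  [1, 0, 0.0379, 0, 0, 0, 0],
  [1, 0, 0, 0, 0, 0, 0],
  [1, 0, 0, 0, 0, 0, 0],
])

```text
time_s: 2.93
tcp_pos: [0.5457, -0.3182, 0.2445]
eef_rot: [-180.0, 0.1, -3.7]
contact_force: [0.3, 0.6, -0.5]
gripper_width: 0.0877
gripper_force: 0.0
```

>>> apply_moves([
  [1, 0.002, 0, 0.035, 0, 0, 0],
  [1, 0, 0, 0.035, 0, 0, 0],
  [1, 0, 0, 0.035, 0, 0, 0],
  [1, 0, 0, 0.03, 0, 0, 0],
  [1, 0, 0, 0.025, 0, 0, 0],
  [1, 0, 0, 0, 0, 0, 0],
  [0, 0, 0, 0, 0, 0, 0],
  [0, 0, 0, 0, 0, 0, 0],
  [0, 0, 0, 0, 0, 0, 0],
  [0, 0, 0, 0, 0, 0, 0],
  [0, 0, 0, 0, 0, 0, 0],
  [0, 0, 0, 0, 0, 0, 0],
  [0, 0, 0, 0, 0, 0, 0],
  [0, 0, 0, 0, 0, 0, 0],
  [0, 0, 0, 0, 0, 0, 0],
  [0, 0, 0, 0, 0, 0, 0],
], newtons=60)

```text
time_s: 4.27
tcp_pos: [0.5486, -0.3164, 0.0855]
eef_rot: [-180.0, 0.0, -3.5]
contact_force: [0.8, 0.6, -0.4]
gripper_width: 0.0266
gripper_force: 0.0
```

>>> apply_moves([
  [0, 0, 0, 0, 0, 0, 0],
  [0, 0, 0, 0, 0, 0, 0],
  [0, 0, 0, 0, 0, 0, 0],
  [0, 0, 0, 0, 0, 0, 0],
  [0, 0, 0, 0, 0, 0, 0],
  [0, 0, 0, 0, 0, 0, 0],
])

```text
time_s: 4.77
tcp_pos: [0.5486, -0.3164, 0.0855]
eef_rot: [180.0, 0.0, -3.5]
contact_force: [0.3, -1.2, -1.0]
gripper_width: 0.0137
gripper_force: 60.0
```

>>> apply_moves([
  [0, 0, 0, -0.02, 0, 0, 0],
  [0, 0, 0, -0.03, 0, 0, 0],
  [0, 0, 0, -0.03, 0, 0, 0],
  [0, 0, 0, -0.03, 0, 0, 0],
  [0, 0.0138, -0.0322, 0, 0, 0, 0],
  [0, 0.0138, -0.0322, 0, 0, 0, 0],
  [0, 0.0138, -0.0322, 0, 0, 0, 0],
  [0, 0.0138, -0.0322, 0, 0, 0, 0],
  [0, 0.0138, -0.0322, 0, 0, 0, 0],
  [0, 0.0138, -0.0322, 0, 0, 0, 0],
  [0, 0.0138, -0.0322, 0, 0, 0, 0],
  [0, 0, 0, 0, 0, 0, 0],
  [0, 0, 0, 0, 0, 0, 0],
  [0, 0, 0, 0, 0, 0, 0],
])

```text
time_s: 5.93
tcp_pos: [0.6582, -0.0968, 0.1948]
eef_rot: [180.0, 0.1, -3.4]
contact_force: [-0.3, 0.3, -2.5]
gripper_width: 0.0134
gripper_force: 60.0
```

```bash
python3 - <<'E'
from h import *
s=get_state();print(s['tcp_pos'],s['eef_rot'],s['contact_force'])
a=snap('scene','s1')['frame'];b=snap('wrist','w1')['frame']
o=np.hstack([cv2.resize(a[130:340,140:420],(400,300)),cv2.resize(b,(400,300))]);cv2.imwrite('pics/v1.png',o[:,:,::-1])
E
```

```text
[ 0.65820524 -0.09678444  0.19479768] [ 1.79999058e+02  9.07744070e-02 -3.42199547e+00] [-0.28771662  0.29621391 -2.48176565]
```

View pics/v1.png

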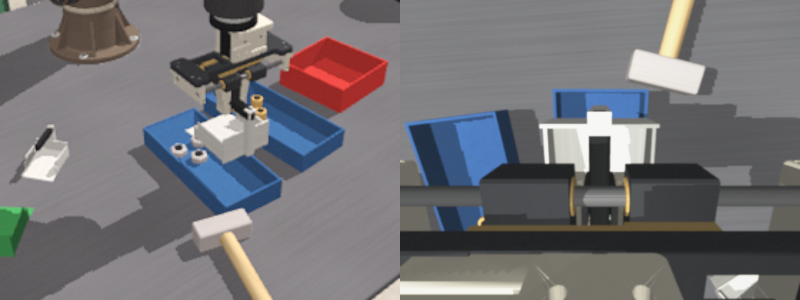

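The scoop hangs level behind the nuts (left half, near (225,130)). Its post is clear of the tray's far end (right half, (600,100)). I'm lowering it.

>>> apply_moves([
  [0, 0.002, 0, 0.033, 0, 0, 0],
  [0, 0, 0, 0.033, 0, 0, 0],
  [0, 0, 0, 0.025, 0, 0, 0],
  [0, 0, 0, 0.007, 0, 0, 0],
  [0, 0, 0, 0.003, 0, 0, 0],
  [0, 0, 0, 0.002, 0, 0, 0],
  [0, 0, 0, 0, 0, 0, 0],
  [0, 0, 0, 0, 0, 0, 0],
])

```text
time_s: 6.7
tcp_pos: [0.6618, -0.0975, 0.0945]
eef_rot: [-180.0, -0.2, -3.5]
contact_force: [1.0, 0.3, -2.0]
gripper_width: 0.0137
gripper_force: 60.0
```

>>> apply_moves([
  [0, 0, 0, 0.001, 0, 0, 0],
  [0, 0, 0, 0, 0, 0, 0],
  [0, 0, 0, 0.001, 0, 0, 0],
  [0, 0, 0, 0, 0, 0, 0],
])

```text
time_s: 7.03
tcp_pos: [0.6608, -0.0973, 0.0908]
eef_rot: [-180.0, -0.0, -3.5]
contact_force: [0.3, -1.2, -2.9]
gripper_width: 0.0134
gripper_force: 60.0
```

>>> apply_moves([
  [0, 0, 0, 0.001, 0, 0, 0],
  [0, 0, 0, 0, 0, 0, 0],
])

```text
time_s: 7.2
tcp_pos: [0.6607, -0.0973, 0.0895]
eef_rot: [-180.0, -0.0, -3.5]
contact_force: [0.2, 0.6, -2.6]
gripper_width: 0.0135
gripper_force: 60.0
```

>>> apply_moves([
  [0, 0, 0, 0.001, 0, 0, 0],
  [0, 0, 0, 0, 0, 0, 0],
])

```text
time_s: 7.37
tcp_pos: [0.6607, -0.0973, 0.0895]
eef_rot: [180.0, -0.0, -3.4]
contact_force: [-2.6, 0.7, 3.9]
gripper_width: 0.0138
gripper_force: 60.0
```

>>> apply_moves([
  [0, -0.006, 0, 0, 0, 0, 0],
  [0, -0.006, 0, 0, 0, 0, 0],
  [0, -0.006, 0, 0, 0, 0, 0],
  [0, -0.006, 0, 0, 0, 0, 0],
  [0, -0.006, 0, 0, 0, 0, 0],
  [0, -0.006, 0, 0, 0, 0, 0],
  [0, -0.006, 0, 0, 0, 0, 0],
  [0, -0.006, 0, 0, 0, 0, 0],
])

```text
time_s: 8.03
tcp_pos: [0.6133, -0.0943, 0.0894]
eef_rot: [-180.0, -0.1, -3.4]
contact_force: [5.5, 0.7, 5.0]
gripper_width: 0.0135
gripper_force: 60.0
```

```bash
python3 - <<'E'
from h import *
s=get_state();print(s['tcp_pos'],s['eef_rot'],s['contact_force'])
a=snap('scene','s2')['frame'];b=snap('top','t2')['frame']
o=np.hstack([cv2.resize(a[190:290,220:350],(400,300)),cv2.resize(b[110:245,240:420],(400,300))]);cv2.imwrite('pics/v2.png',o[:,:,::-1])
E
```

```text
[ 0.6133463  -0.09432098  0.08942605] [-1.79994504e+02 -1.49002783e-01 -3.44022012e+00] [5.49004221 0.70437931 5.02908959]
```

View pics/v2.png

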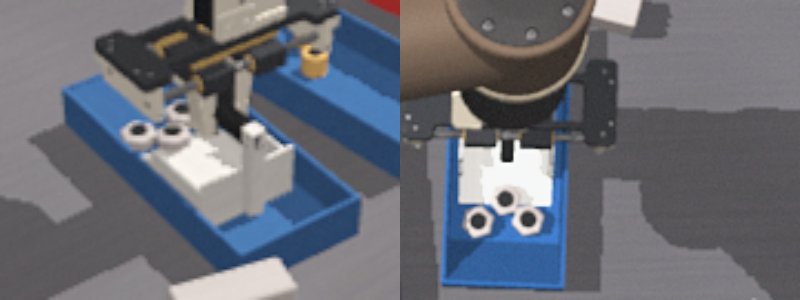

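The scoop's lip is under or against the rear nut (right half, (505,198)), and the other two are just ahead at (478,222) and (528,222). I'm pushing on toward the slope.

>>> apply_moves([
  [0, -0.005, 0, 0, 0, 0, 0],
  [0, -0.005, 0, 0, 0, 0, 0],
  [0, -0.005, 0, 0, 0, 0, 0],
  [0, -0.005, 0, 0, 0, 0, 0],
])

```text
time_s: 8.47
tcp_pos: [0.5939, -0.0931, 0.0895]
eef_rot: [-180.0, -0.2, -3.4]
contact_force: [6.4, 0.8, 6.1]
gripper_width: 0.0136
gripper_force: 60.0
```

>>> apply_moves([
  [0, -0.005, 0, 0, 0, 0, 0],
  [0, -0.005, 0, 0, 0, 0, 0],
  [0, -0.005, 0, 0, 0, 0, 0],
])

```text
time_s: 8.72
tcp_pos: [0.579, -0.0922, 0.0895]
eef_rot: [-180.0, -0.2, -3.4]
contact_force: [7.3, -0.4, 5.0]
gripper_width: 0.0136
gripper_force: 60.0
```

```bash
python3 - <<'E'
from h import *
s=get_state();print(s['tcp_pos'],s['eef_rot'],s['contact_force'])
a=snap('scene','s3')['frame'];b=snap('top','t3')['frame']
o=np.hstack([cv2.resize(a[190:290,220:350],(400,300)),cv2.resize(b[140:245,250:390],(400,300))]);cv2.imwrite('pics/v3.png',o[:,:,::-1])
E
```

```text
[ 0.57900057 -0.0922056   0.08949464] [-179.98990958   -0.19191485   -3.43431411] [ 7.2548499  -0.38753776  4.96691793]
```

View pics/v3.png

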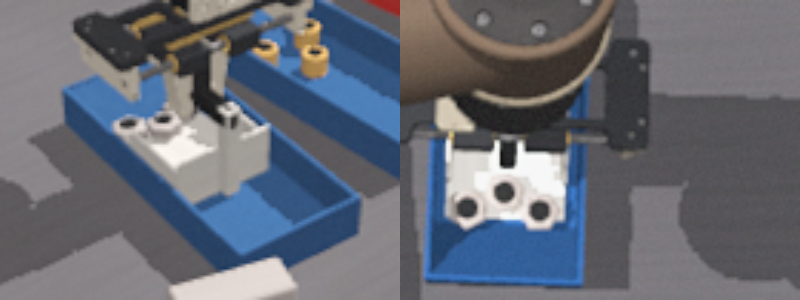

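All three nuts now ride partly on the lip (right half, (465,208), (503,192), (541,210)). Next I climb the slope while tilting the mouth up.

```bash
cat > climb.py <<'E'
import numpy as np
rot=lambda t,x,z:np.array([x*np.cos(t)+z*np.sin(t),-x*np.sin(t)+z*np.cos(t)])
g=lambda L,t:np.array(L)-rot(t,-70,-85)
# lip waypoints mm (x,z above floor), deg
W=[((-84,0),0),((-91,.5),0)]
for t in range(2,17,1):
    z=129*np.sin(np.radians(t))+1.5; W.append(((-91-(z-1)/np.tan(np.radians(40)),z),t))
x=W[-1][0][0]
for t in range(19,35,3): W.append(((x,129*np.sin(np.radians(t))+6),t))
for (a,ta),(b,tb) in zip(W,W[1:]):
    ta,tb=np.radians([ta,tb]); d=g(b,tb)-g(a,ta)
    # tool x=scoop x, tool z=-scoop z, at tilt ta
    ex=rot(ta,1,0); ez=-rot(ta,0,1)
    print(np.round(b,1),[0,round(d@ex/1000,4),0,round(d@ez/1000,4),0,round(-np.degrees(tb-ta)/90,4),0])
E
python3 climb.py
```

```text
[-91.    0.5] [0, np.float64(-0.007), 0, np.float64(-0.0005), 0, np.float64(-0.0), 0]
[-97.   6.] [0, np.float64(-0.003), 0, np.float64(-0.003), 0, np.float64(-0.0222), 0]
[-99.6   8.3] [0, np.float64(-0.0013), 0, np.float64(-0.0009), 0, np.float64(-0.0111), 0]
[-102.3   10.5] [0, np.float64(-0.0013), 0, np.float64(-0.0009), 0, np.float64(-0.0111), 0]
[-105.    12.7] [0, np.float64(-0.0014), 0, np.float64(-0.0008), 0, np.float64(-0.0111), 0]
[-107.7   15. ] [0, np.float64(-0.0014), 0, np.float64(-0.0008), 0, np.float64(-0.0111), 0]
[-110.3   17.2] [0, np.float64(-0.0014), 0, np.float64(-0.0007), 0, np.float64(-0.0111), 0]
[-113.    19.5] [0, np.float64(-0.0014), 0, np.float64(-0.0007), 0, np.float64(-0.0111), 0]
[-115.6   21.7] [0, np.float64(-0.0015), 0, np.float64(-0.0006), 0, np.float64(-0.0111), 0]
[-118.3   23.9] [0, np.float64(-0.0015), 0, np.float64(-0.0005), 0, np.float64(-0.0111), 0]
[-120.9   26.1] [0, np.float64(-0.0015), 0, np.float64(-0.0005), 0, np.float64(-0.0111), 0]
[-123.6   28.3] [0, np.float64(-0.0015), 0, np.float64(-0.0004), 0, np.float64(-0.0111), 0]
[-126.2   
[... 199 characters left out ...]
oat64(-0.0016), 0, np.float64(-0.0003), 0, np.float64(-0.0111), 0]
[-134.    37.1] [0, np.float64(-0.0016), 0, np.float64(-0.0002), 0, np.float64(-0.0111), 0]
[-134.   48.] [0, np.float64(0.0013), 0, np.float64(-0.0067), 0, np.float64(-0.0333), 0]
[-134.    54.3] [0, np.float64(0.0023), 0, np.float64(-0.0022), 0, np.float64(-0.0333), 0]
[-134.    60.5] [0, np.float64(0.002), 0, np.float64(-0.002), 0, np.float64(-0.0333), 0]
[-134.    66.6] [0, np.float64(0.0018), 0, np.float64(-0.0017), 0, np.float64(-0.0333), 0]
[-134.    72.4] [0, np.float64(0.0016), 0, np.float64(-0.0014), 0, np.float64(-0.0333), 0]
[-134.    78.1] [0, np.float64(0.0014), 0, np.float64(-0.0011), 0, np.float64(-0.0333), 0]
```

>>> apply_moves([
  [0, -0.0035, 0, 0, 0, 0, 0],
  [0, -0.0035, 0, -0.0005, 0, 0, 0],
  [0, -0.003, 0, -0.003, 0, -0.0222, 0],
  [0, -0.0013, 0, -0.0009, 0, -0.0111, 0],
  [0, -0.0013, 0, -0.0009, 0, -0.0111, 0],
  [0, -0.0014, 0, -0.0008, 0, -0.0111, 0],
  [0, -0.0014, 0, -0.0008, 0, -0.0111, 0],
  [0, -0.0014, 0, -0.0007, 0, -0.0111, 0],
])

```text
time_s: 9.48
tcp_pos: [0.5629, -0.0911, 0.0967]
eef_rot: [-180.0, 6.8, -3.5]
contact_force: [5.7, -0.2, -1.4]
gripper_width: 0.0138
gripper_force: 60.0
```

>>> apply_moves([
  [0, -0.0014, 0, -0.0007, 0, -0.0111, 0],
  [0, -0.0015, 0, -0.0006, 0, -0.0111, 0],
  [0, -0.0015, 0, -0.0005, 0, -0.0111, 0],
  [0, -0.0015, 0, -0.0005, 0, -0.0111, 0],
  [0, 0, 0, 0, 0, 0, 0],
])

```text
time_s: 9.9
tcp_pos: [0.5574, -0.0909, 0.0997]
eef_rot: [-180.0, 10.9, -3.5]
contact_force: [7.5, -0.6, 0.8]
gripper_width: 0.0137
gripper_force: 60.0
```

```bash
python3 - <<'E'
from h import *
s=get_state();print(s['tcp_pos'],s['eef_rot'],s['contact_force'])
a=snap('scene','s4')['frame'];b=snap('top','t4')['frame']
o=np.hstack([cv2.resize(a[190:290,220:350],(400,300)),cv2.resize(b[140:245,250:390],(400,300))]);cv2.imwrite('pics/v4.png',o[:,:,::-1])
E
```

```text
[ 0.55735171 -0.09090895  0.09969275] [-179.9929636    10.89912937   -3.46202284] [ 7.51009268 -0.64994379  0.82072787]
```

View pics/v4.png

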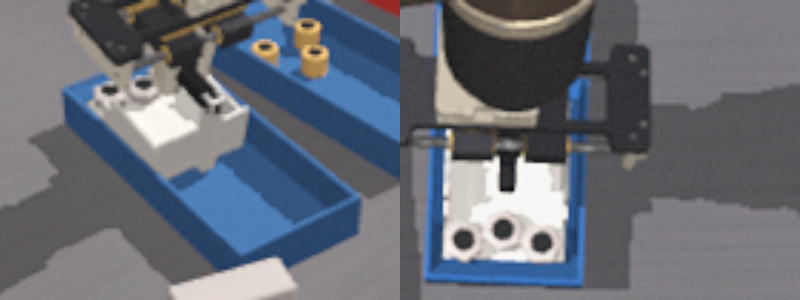

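All three nuts are inside the pan: right half, nuts at (463,240), (503,230) and (542,242), with the lip at row 262. I'm continuing the climb and the lift.

>>> apply_moves([
  [0, -0.0015, 0, -0.0004, 0, -0.0111, 0],
  [0, -0.0015, 0, -0.0004, 0, -0.0111, 0],
  [0, -0.0016, 0, -0.0003, 0, -0.0111, 0],
  [0, -0.0016, 0, -0.0003, 0, -0.0111, 0],
  [0, -0.0016, 0, -0.0002, 0, -0.0111, 0],
  [0, 0.0013, 0, -0.0067, 0, -0.0333, 0],
  [0, 0.0023, 0, -0.0022, 0, -0.0333, 0],
  [0, 0.002, 0, -0.002, 0, -0.0333, 0],
  [0, 0.0018, 0, -0.0017, 0, -0.0333, 0],
  [0, 0.0016, 0, -0.0014, 0, -0.0333, 0],
  [0, 0.0014, 0, -0.0011, 0, -0.0333, 0],
  [0, 0, 0, 0, 0, 0, 0],
])

```text
time_s: 11.0
tcp_pos: [0.5617, -0.0912, 0.1098]
eef_rot: [-180.0, 34.5, -3.5]
contact_force: [0.1, -0.2, -5.3]
gripper_width: 0.0137
gripper_force: 60.0
```

>>> apply_moves([
  [0, -0.008, 0, -0.012, 0, 0, 0],
  [0, -0.014, 0, -0.021, 0, 0, 0],
  [0, -0.017, 0, -0.025, 0, 0, 0],
  [0, -0.017, 0, -0.025, 0, 0, 0],
  [0, -0.008, 0, -0.012, 0, 0, 0],
  [0, 0, 0, 0, 0, 0, 0],
  [0, 0, 0, 0, 0, 0, 0],
])

```text
time_s: 11.58
tcp_pos: [0.5628, -0.0911, 0.229]
eef_rot: [-179.9, 33.8, -3.4]
contact_force: [-0.7, -0.2, -4.8]
gripper_width: 0.0136
gripper_force: 60.0
```

>>> apply_moves([
  [0, 0.0025, -0.01, -0.0017, 0, 0, 0],
  [0, 0.0025, -0.02, -0.0017, 0, 0, 0],
  [0, 0.0025, -0.03, -0.0017, 0, 0, 0],
  [0, 0.0025, -0.036, -0.0017, 0, 0, 0],
  [0, 0.0025, -0.036, -0.0017, 0, 0, 0],
  [0, 0.0025, -0.036, -0.0017, 0, 0, 0],
  [0, 0.0025, -0.036, -0.0017, 0, 0, 0],
  [0, 0.0025, -0.036, -0.0017, 0, 0, 0],
  [0, 0.0025, -0.036, -0.0017, 0, 0, 0],
  [0, 0.0025, -0.036, -0.0017, 0, 0, 0],
  [0, 0.0025, -0.036, -0.0017, 0, 0, 0],
  [0, 0.0025, -0.03, -0.0017, 0, 0, 0],
  [0, 0.0025, -0.02, -0.0017, 0, 0, 0],
  [0, 0.0025, -0.01, -0.0017, 0, 0, 0],
  [0, 0, 0, 0, 0, 0, 0],
  [0, 0, 0, 0, 0, 0, 0],
])

```text
time_s: 12.92
tcp_pos: [0.6292, 0.3147, 0.2254]
eef_rot: [179.9, 34.2, -3.4]
contact_force: [0.4, 0.1, -4.0]
gripper_width: 0.0132
gripper_force: 60.0
```

```bash
python3 - <<'E'
from h import *
s=get_state();print(s['tcp_pos'],s['eef_rot'],s['contact_force'],s['joints'])
a=snap('scene','s5')['frame'];b=snap('top','t5')['frame']
o=np.hstack([cv2.resize(a[60:270,200:480],(400,300)),cv2.resize(b[110:290,20:260],(400,300))]);cv2.imwrite('pics/v5.png',o[:,:,::-1])
E
```

```text
[0.62916728 0.31469971 0.22538383] [179.85372918  34.16378193  -3.44559594] [ 0.40945709  0.08524121 -3.95342104] [  31.81421614   43.18345288   37.1327712   -20.28765748 -111.72977028
   51.90500017]
```

View pics/v5.png

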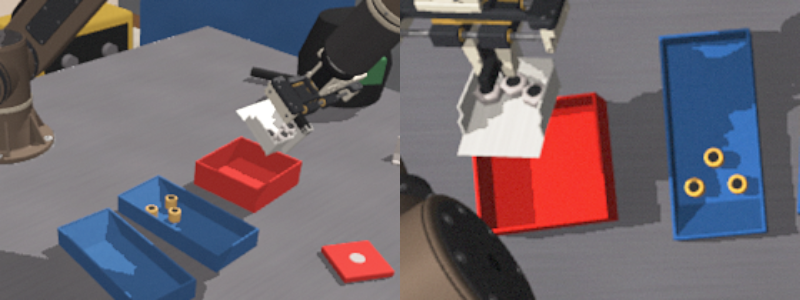

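All three nuts sit at the back of the pan (right half, (487,92), (513,82), (533,92)), above the tin. Next I plan the tipping about the lip.

```bash
cat > tip.py <<'E'
import numpy as np
rot=lambda t,x,z:np.array([x*np.cos(t)+z*np.sin(t),-x*np.sin(t)+z*np.cos(t)])
g=lambda L,t:np.array(L)-rot(t,-71,-85.5)
t0=np.radians(34.2); G=np.array([629.2,225.4]); L0=G+rot(t0,-71,-85.5); print('lip',L0)
def seg(La,ta,Lb,tb,n):
    P=[(np.array(La)+(np.array(Lb)-La)*k/n,np.radians(ta+(tb-ta)*k/n)) for k in range(n+1)]
    for (a,x),(b,y) in zip(P,P[1:]):
        d=g(b,y)-g(a,x); print('[0, %.4f, 0, %.4f, 0, %.4f, 0],'%(d@rot(x,1,0)/1e3,-d@rot(x,0,1)/1e3,-np.degrees(y-x)/90))
    print()
seg(L0,34.2,(568,85),4.2,10)
seg((568,85),4.2,(568,66),-49.8,12)
E
python3 tip.py
```

```text
lip [522.41915042 194.59253073]
[0, 0.0054, 0, 0.0029, 0, 0.0333, 0],
[0, 0.0050, 0, 0.0034, 0, 0.0333, 0],
[0, 0.0046, 0, 0.0039, 0, 0.0333, 0],
[0, 0.0042, 0, 0.0044, 0, 0.0333, 0],
[0, 0.0038, 0, 0.0048, 0, 0.0333, 0],
[0, 0.0033, 0, 0.0053, 0, 0.0333, 0],
[0, 0.0029, 0, 0.0057, 0, 0.0333, 0],
[0, 0.0024, 0, 0.0060, 0, 0.0333, 0],
[0, 0.0019, 0, 0.0064, 0, 0.0333, 0],
[0, 0.0013, 0, 0.0067, 0, 0.0333, 0],

[0, -0.0068, 0, -0.0037, 0, 0.0500, 0],
[0, -0.0069, 0, -0.0037, 0, 0.0500, 0],
[0, -0.0071, 0, -0.0037, 0, 0.0500, 0],
[0, -0.0072, 0, -0.0037, 0, 0.0500, 0],
[0, -0.0073, 0, -0.0038, 0, 0.0500, 0],
[0, -0.0074, 0, -0.0038, 0, 0.0500, 0],
[0, -0.0075, 0, -0.0038, 0, 0.0500, 0],
[0, -0.0077, 0, -0.0039, 0, 0.0500, 0],
[0, -0.0078, 0, -0.0040, 0, 0.0500, 0],
[0, -0.0079, 0, -0.0040, 0, 0.0500, 0],
[0, -0.0080, 0, -0.0041, 0, 0.0500, 0],
[0, -0.0081, 0, -0.0042, 0, 0.0500, 0],
```

>>> apply_moves([
  [0, 0.0054, 0, 0.0029, 0, 0.0333, 0],
  [0, 0.005, 0, 0.0034, 0, 0.0333, 0],
  [0, 0.0046, 0, 0.0039, 0, 0.0333, 0],
  [0, 0.0042, 0, 0.0044, 0, 0.0333, 0],
  [0, 0.0038, 0, 0.0048, 0, 0.0333, 0],
  [0, 0.0033, 0, 0.0053, 0, 0.0333, 0],
  [0, 0.0029, 0, 0.0057, 0, 0.0333, 0],
  [0, 0.0024, 0, 0.006, 0, 0.0333, 0],
  [0, 0.0019, 0, 0.0064, 0, 0.0333, 0],
  [0, 0.0013, 0, 0.0067, 0, 0.0333, 0],
])

```text
time_s: 13.85
tcp_pos: [0.646, 0.311, 0.1675]
eef_rot: [180.0, 3.9, -3.5]
contact_force: [0.6, -0.5, -5.0]
gripper_width: 0.0135
gripper_force: 60.0
```

>>> apply_moves([
  [0, -0.0068, 0, -0.0037, 0, 0.05, 0],
  [0, -0.0069, 0, -0.0037, 0, 0.05, 0],
  [0, -0.0071, 0, -0.0037, 0, 0.05, 0],
  [0, -0.0072, 0, -0.0037, 0, 0.05, 0],
  [0, -0.0073, 0, -0.0038, 0, 0.05, 0],
  [0, -0.0074, 0, -0.0038, 0, 0.05, 0],
  [0, -0.0075, 0, -0.0038, 0, 0.05, 0],
  [0, -0.0077, 0, -0.0039, 0, 0.05, 0],
  [0, -0.0078, 0, -0.004, 0, 0.05, 0],
  [0, -0.0079, 0, -0.004, 0, 0.05, 0],
  [0, -0.008, 0, -0.0041, 0, 0.05, 0],
  [0, -0.0081, 0, -0.0042, 0, 0.05, 0],
  [0, 0, 0, 0, 0, 0, 0],
  [0, 0, 0, 0, 0, 0, 0],
  [0, 0, 0, 0, 0, 0, 0],
  [0, 0, 0, 0, 0, 0, 0],
  [0, 0, 0, 0, 0, 0, 0],
])

```text
time_s: 15.27
tcp_pos: [0.5805, 0.3143, 0.1979]
eef_rot: [178.4, -41.5, -3.6]
contact_force: [-0.6, 0.2, -2.6]
gripper_width: 0.0134
gripper_force: 60.0
```

```bash
python3 - <<'E'
from h import *
s=get_state();print(s['tcp_pos'],s['eef_rot'],s['contact_force'],s['joints'])
a=snap('scene','s6')['frame'];b=snap('top','t6')['frame']
o=np.hstack([cv2.resize(a[60:270,200:480],(400,300)),cv2.resize(b[110:290,20:260],(400,300))]);cv2.imwrite('pics/v6.png',o[:,:,::-1])
E
```

```text
[0.58052987 0.31433294 0.1979239 ] [178.35565779 -41.46844163  -3.5847045 ] [-0.59226003  0.16404844 -2.59630863] [ 42.43859638   9.67953035 -53.10820663  95.51019123 -29.90555504
 -44.74727921]
```

View pics/v6.png

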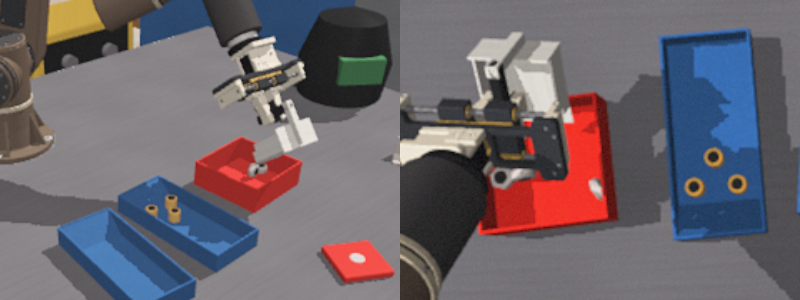

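The picture shows at least two nuts in the tin and the scoop looks empty. Joint 4 has reached its limit, so I'm rotating back gently.

>>> apply_moves([
  [0, 0, 0, 0, 0, -0.03, 0],
  [0, 0, 0, 0, 0, -0.03, 0],
  [0, 0, 0, 0, 0, -0.03, 0],
  [0, 0, 0, 0, 0, -0.03, 0],
  [0, 0, 0, 0, 0, -0.03, 0],
  [0, 0, 0, 0, 0, -0.03, 0],
  [0, 0, 0, 0, 0, -0.03, 0],
  [0, 0, 0, 0, 0, -0.03, 0],
])

```text
time_s: 16.03
tcp_pos: [0.5794, 0.3147, 0.1971]
eef_rot: [178.7, -19.6, -4.2]
contact_force: [1.5, -0.5, -2.6]
gripper_width: 0.0136
gripper_force: 60.0
```

```bash
python3 -c "
from h import *
s=get_state();print(s['tcp_pos'],s['eef_rot'],s['joints'])"
```

```text
[0.5793839  0.31466601 0.19713672] [178.70424474 -19.63723385  -4.22329814] [ 53.39789847  13.42798579 -28.95399057  26.74361568 -41.10567026
  12.83334343]
```

>>> apply_moves([
  [0, 0, 0, 0, 0, -0.0436, 0],
  [0, 0, 0, 0, 0, -0.0436, 0],
  [0, 0, 0, 0, 0, -0.0436, 0],
  [0, 0, 0, 0, 0, -0.0436, 0],
  [0, 0, 0, 0, 0, -0.0436, 0],
  [0, 0, 0, -0.01, 0, 0, 0],
  [0, 0, 0, -0.01, 0, 0, 0],
  [0, 0, 0, 0, 0, 0, 0],
])

```text
time_s: 16.7
tcp_pos: [0.5813, 0.3145, 0.2198]
eef_rot: [178.8, -0.4, -4.8]
contact_force: [0.3, 0.8, -0.9]
gripper_width: 0.0134
gripper_force: 60.0
```

```bash
python3 -c "
from h import *
s=get_state();print(s['tcp_pos'],s['eef_rot'],s['joints'])"
```

```text
[0.58131041 0.31449501 0.21981435] [178.84563442  -0.44796201  -4.7540335 ] [ 45.89302952  20.3072801   -3.59338898   1.17395918 -66.71238622
  38.8785202 ]
```

>>> apply_moves([
  [0, 0, 0, 0, 0.0128, -0.005, -0.0144],
  [0, 0, 0.015, 0, 0, 0, 0],
  [0, 0, 0.03, 0, 0, 0, 0],
  [0, 0.0004, 0.038, 0, 0, 0, 0],
  [0, 0.0004, 0.038, 0, 0, 0, 0],
  [0, 0.0004, 0.038, 0, 0, 0, 0],
  [0, 0.0004, 0.038, 0, 0, 0, 0],
  [0, 0.0004, 0.038, 0, 0, 0, 0],
  [0, 0.0004, 0.038, 0, 0, 0, 0],
  [0, 0.0004, 0.038, 0, 0, 0, 0],
  [0, 0.0004, 0.038, 0, 0, 0, 0],
  [0, 0.0004, 0.038, 0, 0, 0, 0],
  [0, 0.0004, 0.038, 0, 0, 0, 0],
  [0, 0.0004, 0.038, 0, 0, 0, 0],
  [0, 0.0004, 0.038, 0, 0, 0, 0],
  [0, 0.0004, 0.038, 0, 0, 0, 0],
  [0, 0.0004, 0.038, 0, 0, 0, 0],
  [0, 0.0004, 0.038, 0, 0, 0, 0],
  [0, 0, 0.015, 0, 0, 0, 0],
  [0, 0, 0, 0, 0, 0, 0],
])

```text
time_s: 18.37
tcp_pos: [0.5462, -0.3184, 0.218]
eef_rot: [179.8, 0.3, -3.7]
contact_force: [0.6, 0.9, -2.5]
gripper_width: 0.0136
gripper_force: 60.0
```

```bash
python3 - <<'E'
from h import *
s=get_state();print(s['tcp_pos'],s['eef_rot'],s['contact_force'])
a=snap('scene','s7')['frame'];b=snap('top','t7')['frame']
o=np.hstack([cv2.resize(a[110:320,110:390],(400,300)),cv2.resize(b[140:275,40:220],(400,300))]);cv2.imwrite('pics/v7.png',o[:,:,::-1])
E
```

```text
[ 0.54622977 -0.31838877  0.21804757] [179.82182935   0.28057868  -3.6774048 ] [ 0.59784873  0.88021033 -2.49278285]
```

View pics/v7.png

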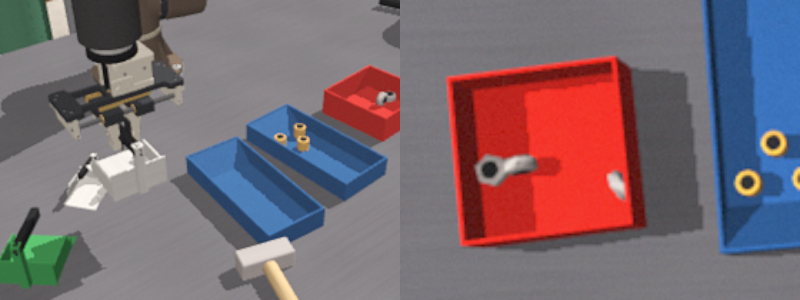

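All three nuts are in the tin (right half: (488,168), (518,163), and one leaning on the wall at (617,185)). The scoop is level above its place, so I'm setting it down.

>>> apply_moves([
  [0, 0, 0, 0.035, 0, 0, 0],
  [0, 0, 0, 0.035, 0, 0, 0],
  [0, 0, 0, 0.03, 0, 0, 0],
  [0, 0, 0, 0.02, 0, 0, 0],
  [0, 0, 0, 0.008, 0, 0, 0],
  [0, 0, 0, 0, 0, 0, 0],
  [0, 0, 0, 0, 0, 0, 0],
])

```text
time_s: 19.05
tcp_pos: [0.5481, -0.3148, 0.0912]
eef_rot: [179.9, 0.2, -3.4]
contact_force: [0.4, -0.4, -2.4]
gripper_width: 0.0133
gripper_force: 60.0
```

>>> apply_moves([
  [0, 0, 0, 0.001, 0, 0, 0],
  [0, 0, 0, 0.001, 0, 0, 0],
  [0, 0, 0, 0.001, 0, 0, 0],
  [0, 0, 0, 0, 0, 0, 0],
])

```text
time_s: 19.38
tcp_pos: [0.5477, -0.3154, 0.0879]
eef_rot: [179.9, 0.2, -3.5]
contact_force: [-0.7, -0.5, -2.3]
gripper_width: 0.0134
gripper_force: 60.0
```

>>> apply_moves([
  [0, 0, 0, 0.001, 0, 0, 0],
  [0, 0, 0, 0, 0, 0, 0],
])

```text
time_s: 19.55
tcp_pos: [0.5473, -0.3154, 0.0863]
eef_rot: [179.9, 0.2, -3.5]
contact_force: [-0.7, 0.8, -1.5]
gripper_width: 0.0138
gripper_force: 60.0
```

One more mm down, then open and retreat.

>>> apply_moves([
  [0, 0, 0, 0.001, 0, 0, 0],
  [0, 0, 0, 0, 0, 0, 0],
  [1, 0, 0, 0, 0, 0, 0],
  [1, 0, 0, 0, 0, 0, 0],
  [1, 0, 0, 0, 0, 0, 0],
  [1, 0, 0, 0, 0, 0, 0],
  [1, 0, 0, 0, 0, 0, 0],
  [1, 0, 0, 0, 0, 0, 0],
  [1, 0, 0, 0, 0, 0, 0],
  [1, 0, 0, 0, 0, 0, 0],
])

```text
time_s: 20.38
tcp_pos: [0.5474, -0.3153, 0.0851]
eef_rot: [179.9, 0.3, -3.5]
contact_force: [-0.3, -0.2, 0.6]
gripper_width: 0.0613
gripper_force: 0.0
```

>>> apply_moves([
  [1, 0, 0, -0.01, 0, 0, 0],
  [1, 0, 0, -0.02, 0, 0, 0],
  [1, 0, 0, -0.03, 0, 0, 0],
  [1, 0, 0, -0.03, 0, 0, 0],
  [1, 0, 0, -0.03, 0, 0, 0],
  [1, 0, -0.03, -0.02, 0, 0, 0],
  [1, 0, -0.03, 0, 0, 0, 0],
  [1, 0, -0.03, 0, 0, 0, 0],
  [1, 0, -0.03, 0, 0, 0, 0],
  [1, 0, 0, 0, 0, 0, 0],
  [1, 0, 0, 0, 0, 0, 0],
  [1, 0, 0, 0, 0, 0, 0],
])

```text
time_s: 21.38
tcp_pos: [0.5554, -0.1953, 0.2258]
eef_rot: [179.9, 0.2, -3.4]
contact_force: [-0.2, -0.5, 0.5]
gripper_width: 0.0873
gripper_force: 0.0
```

```bash
python3 - <<'E'
from h import *
s=get_state();print(s['tcp_pos'],s['gripper_width'],s['contact_force'])
a=snap('scene','s8')['frame'];b=snap('top','t8')['frame']
o=np.hstack([cv2.resize(a[110:320,110:390],(400,300)),cv2.resize(b[120:300,40:440],(400,180)).repeat(1,0) if 0 else cv2.resize(b[60:360,40:440],(400,300))]);cv2.imwrite('pics/v8.png',o[:,:,::-1])
E
```

```text
[ 0.55541584 -0.19531458  0.22576169] 0.08730655783884717 [-0.1554363  -0.45540404  0.51661494]
```

View pics/v8.png

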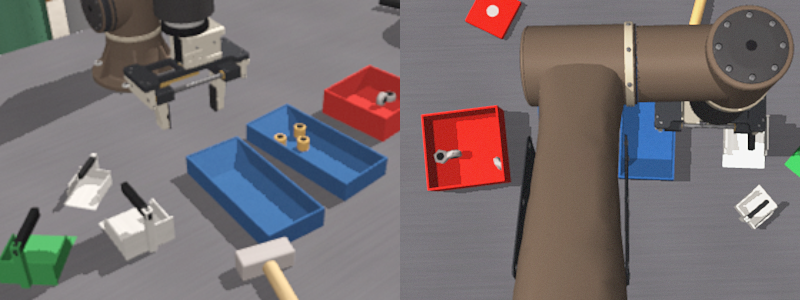

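The scoop stands upright at its place (left half, (138,225)), the gripper is clear, and the nuts are in the tin. Handing in.

```bash
python3 -c "
from plant import close_job
print(close_job())"
```

```text
the job is handed in; nothing more can be done
None
```

The job is handed in: the last pictures show the three steel nuts in the red tin and the scoop standing upright, released, about where it started, at about 21 s of the 59 s allowed; no verdict was returned.

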